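# Dispense a charge of grinding balls and put it on the balance

## Task

Stand the handled steel cup under the outlet of the dispenser hopper that holds the larger balls and let go of it, slide that hopper's shutter open so that all its balls drop into the cup, and push the shutter fully home before you take the cup away. Then set the cup with its balls down gently, upright, on the middle of the balance pan and let go. Leave the other hopper shut and do not disturb the bottle, the measuring cylinder or the tube rack.

Things in the scene. Friction and masses are not known exactly. Their poses are not given: they have to be found in the camera images.
- dispenser: white bench dispenser with two like hoppers side by side, front (-x) roughly to the robot. Base plate 200 mm deep (x from -110 to +90 mm), 210 mm wide (y), top 12 mm above the bench; behind each outlet (from 66 to 82 mm at +x) a 24 mm wide upright, 177 mm high, carries the hopper. Origin on the bench midway between the outlets, which lie at x = 0, y = +55 and -55 mm
- hopper_coarse: hopper holding the five larger balls: clear hopper, 52 mm wide (y; its shutter guides 66 mm), open on top, upper edge 207 mm above the bench, reaching from 26 mm in front of (-x) its outlet's axis to 60 mm behind it. Origin on that axis, on the base plate's top (12 mm above the bench); axes as the dispenser's. Either hopper may be on either side
- outlet_coarse (a point): centre of the lower edge of that hopper's outlet collar (46 mm square inside), 80 mm above the base plate. The cup stands straight below, its rim then 14 mm lower. Behind that place a low curved cup rest on the base plate (8 mm high, inner radius 40 mm about the outlet's axis, open to the front and the sides) marks it
- shutter_coarse (a joint): slide shutter under the hopper with the larger balls: a steel blade pulled out toward the dispenser's front (-x) by its knob. Value in m: 0 fully home, 0.050 fully out, outlet all clear. May start up to 5 mm ajar. Friction about 2 N, no spring, stays where it is left
- shutter_coarse_knob (a point): upright round black knob of that shutter, 16 mm in diameter, 36 mm tall, standing on the blade's 20 mm wide tongue; the point is on its axis, 24 mm above the tongue, 12 mm below the knob's top. With the shutter home it is 110 mm in front (-x) of the outlet's axis, and 132 mm above the bench
- hopper_fine: the other hopper, of the same make, with the five smaller balls; its outlet and shutter likewise
- shutter_fine (a joint): slide shutter under the hopper with the smaller balls, same make and values; to be left shut
- shutter_fine_knob (a point): knob of that shutter, same make as the other
- cup_mid (a point): round stainless-steel cup, 80 mm wide at the rim, 72 mm at the foot, 66 mm tall, wall 3 mm, open on top, about 0.14 kg, with one straight level handle; the point is at its centre half-way up (33 mm). z is up; the handle points to the cup's own -x
- cup_handle (a point): point to grip the cup's handle: a straight steel bar 14 mm wide and 14 mm high, running radially from 40 to 129 mm from the cup's axis, its mid-height 55 mm above the cup's underside; the point is in the bar's middle, 105 mm from the cup's axis. Axes as the cup's (bar along x)
- pan (a point): centre of the top face of the bench balance's round steel pan, 110 mm across, 56 mm above the bench. The white housing is 185 mm (x) by 140 mm (y), 40 mm high; the pan's centre lies 25 mm behind (+x) the housing's middle; axes as the housing's
- big0_center (a point): centre of one of the five larger steel balls (20 mm, 33 g), lying loose on the shutter in their hopper
- big1_center (a point): centre of one of the five larger steel balls (20 mm, 33 g), lying loose on the shutter in their hopper
- big2_center (a point): centre of one of the five larger steel balls (20 mm, 33 g), lying loose on the shutter in their hopper
- big3_center (a point): centre of one of the five larger steel balls (20 mm, 33 g), lying loose on the shutter in their hopper
- big4_center (a point): centre of one of the five larger steel balls (20 mm, 33 g), lying loose on the shutter in their hopper
- small0_center (a point): centre of one of the five smaller steel balls (15 mm, 14 g), lying loose in the other hopper
- small1_center (a point): centre of one of the five smaller steel balls (15 mm, 14 g), lying loose in the other hopper
- small2_center (a point): centre of one of the five smaller steel balls (15 mm, 14 g), lying loose in the other hopper
- small3_center (a point): centre of one of the five smaller steel balls (15 mm, 14 g), lying loose in the other hopper
- small4_center (a point): centre of one of the five smaller steel balls (15 mm, 14 g), lying loose in the other hopper
- bottle_mid (a point): bystander: round glass reagent bottle with a blue cap, 70 mm wide, 145 mm tall; centre, 70 mm up
- cylinder_mid (a point): bystander: tall clear measuring cylinder, foot 72 mm wide, tube 34 mm, 218 mm tall; on its axis, 110 mm up
- rack_mid (a point): bystander: white test-tube rack with glass tubes, 58 mm (x) by 100 mm (y), tubes up to 75 mm high; centre, 35 mm up

How it is judged:
On the way, in this order (a step that is already met when the one before it is completed fails the run):
1. the cup stands upright on the dispenser's base under the outlet of the hopper with the larger balls (within 10 mm of centred), let go, its shutter still shut (horizontal distance between cup_mid and outlet_coarse below 0.01 m and z of cup_mid in the frame of dispenser below 0.049 m and angle between cup_mid's own z axis and vertical below 0.06 rad and value of joint shutter_coarse below 0.008 m and contact force between the fingers and cup below 0.2 N), for 0.2 s.
2. the shutter has been slid open and all five larger balls have dropped into the cup (distance between each of big0_center, big1_center, big2_center, big3_center, big4_center and cup_mid below 0.042 m and value of joint shutter_coarse above 0.02 m and horizontal distance between cup_mid and outlet_coarse below 0.015 m), for 0.2 s.
3. the shutter is pushed fully home again while the cup still stands under the outlet (distance between each of big0_center, big1_center, big2_center, big3_center, big4_center and cup_mid below 0.042 m and value of joint shutter_coarse below 0.003 m and horizontal distance between cup_mid and outlet_coarse below 0.015 m), for 0.2 s.
At the end, for the whole second after the job is handed in: All five larger balls are in the cup (within 42 mm of the cup's centre point); the cup stands upright (within 0.05 rad) on the balance pan, its centre within 20 mm of the pan's; the shutter of the larger balls is home (within 3 mm) and the other one is shut (within 10 mm) (distance between each of big0_center, big1_center, big2_center, big3_center, big4_center and cup_mid below 0.042 m and value of joint shutter_coarse below 0.003 m and value of joint shutter_fine below 0.01 m and horizontal distance between cup_mid and pan below 0.02 m and z of cup_mid in the frame of pan between 0.03 and 0.036 m and angle between cup_mid's own z axis and vertical below 0.05 rad); the robot touches nothing.
It fails at once if the shutter of the hopper with the smaller balls is opened (more than 10 mm) (value of joint shutter_fine above 0.01 m).
It fails at once if the cup is set on the balance with a bump (more than 30 N), or the robot leans on the balance (more than 15 N) (contact force between cup and balance above 30 N or contact force between any of the arm, the fingers and balance above 15 N).
It fails at once if the bottle, the measuring cylinder or the tube rack is shifted by more than 20 mm or tipped (distance of any of bottle_mid, cylinder_mid, rack_mid from where it was at the start of the episode above 0.02 m or angle between any of bottle_mid, cylinder_mid, rack_mid's own z axis and vertical above 0.25 rad).
It also fails if it takes over 72 s, if anything falls off the work surface, if the arm or the gripper's body presses on something with over 40 N, if the wrist force passes 120 N, or if a joint passes its speed limit or range.

## Robot

A 6-joint arm with a two-finger parallel gripper is mounted at the origin on the work surface. World frame = base frame: x ahead of the robot, y to its left, z up, the work surface at z = 0. Lengths are in m, angles in rad, forces in N, time in s.
With the tool pointing down it reaches from about 0.225 to 0.875 m from the base axis. Payload 3.4 kg.
Tool frame: the origin (TCP) lies midway between the tips of the shut fingers; the grasp point (between the pads) lies 19 mm behind it (manip.grasp_offset is the distance from the TCP to the grasp point, in m); x points along the fingers, y is the direction in which the jaws open and shut, and the axes are right-handed (so a half turn about x gives the same grasp; the last joint's range is limited). The gripper opens to 85 mm and grips with 20 to 120 N. Pads are 22 mm wide; open, the fingers measure 114 mm over their backs; the gripper's body (76 mm by 85 mm) begins 54 mm behind the grasp point. The pads swing forward as they close: fully open they stand 13 mm farther back than shut.
Start: joints at [1.194, 0.276, 1.505, -0, 1.361, -0.121], TCP at [0.146, 0.556, 0.231] pointing down, gripper open.
Joint ranges: [-2.89, 2.89], [-0.75, 2.08], [0.22, 2.7], [-1.18, 4.32], [0.11, 2.71], [-2.7, 2.7]. Speed limits (rad/s): [2.57, 2.57, 3.14, 3.14, 3.14, 3.14].

## Interface

Orientations are given as a unit quaternion [w, x, y, z].
In Python, from rig import manip gives the robot as it stands.
- The arm moves only by the shell command python3 -m creep 'ROWS' [OPENING] [FORCE]. ROWS is a JSON object of lists of equal length, an entry for each row: "delta_pos": the shift along the tool's x, y, z in cm, a list of three; "dr": the turn, a rotation vector about the tool's x, y, z in rad, a list of three. In form: {"delta_pos": [[dx, dy, dz], ...], "dr": [[rx, ry, rz], ...]}. A call has 1 to 10 rows; each row is the pose to reach, as a shift and turn from the pose commanded when the call began, along the tool's axes at that moment; what a row does not reach only later rows make up. A row lasts 1/10 s, in which the tool goes at most 50 mm and 8.59 degrees, less where a joint would pass 70% of its speed; a pose out of reach is approached as far as the arm can. A call with a gripper value outside its range is refused whole. OPENING is the opening, from -1 (shut) to 1 (fully open), set as the call begins (- or left out, the last holds). The fingers move at their own pace and stop on an object; FORCE is the grip in N (left out, the last holds). Time passes only in rows, so rows that repeat a pose let the fingers close. It gives the time, the measured TCP pose, the force and the opening at its end, in the units of the state.
- manip.get_state(): the state, without advancing time (a new reading comes with each control period).
- manip.get_image(name): name is "scene" or "top" or "wrist"; returns a dict with "pixels" (400x640x3 uint8, blue, green, red), "depth" (400x640 float32, m along the optical axis (not along the pixel's ray), 0 where there is no reading), "intrinsics" (3x3 intrinsics, pixels), "rvec" (rotation vector, rad) and "tvec" (3), from world to camera coordinates, as OpenCV has them. Camera axes: x right, y down, z forward; pixel columns grow to the right and rows downward; lengths in m; the calibration is good to about 2 mm. A picture is of the moment at which its call begins.
- manip.sign_off(): hands the job in, once; it reports no verdict.
The state is a dict: "clock": time; "qpos": joint angles; "qd": joint speeds; "effort": joint torques, N m; "position": TCP position; "ee_rot": TCP orientation; "contact_force": force on the tool from outside, world axes, zero at the start; "moment": the same for the moment, N m; "width": finger opening in m.
Only numpy, scipy, OpenCV 4.12 (cv2) and the standard library are available. Lean on these libraries where they do the work, as an engineer would, in place of code of your own. Each camera call takes 0.05 s, during which the arm holds its last target. There are 200 camera calls.

## Working session

There is one attempt and no reset: what is moved stays moved. The work goes in short steps, Python scripts to look and compute and a shell command to move; the robot and the scene stay as the last step left them, time stands still between calls to the robot, and variables do not carry over. Pictures are saved under pics/ and viewed, about 8 in all and at most 12, crops included, and the job is handed in when it is done.

```bash
mkdir -p pics; ls; python3 - <<'E'
from rig import manip
import cv2,numpy as np
print(manip.get_state())
for n in ["scene","top"]:
    d=manip.get_image(n); cv2.imwrite(f"pics/{n}0.png",d["pixels"]); np.savez(f"{n}0.npz",**d)
    R=cv2.Rodrigues(np.array(d["rvec"],float))[0]; print(n,d["intrinsics"],-R.T@np.array(d["tvec"]).ravel(), R[2])
E
```

```text
pics
{'clock': 0.0, 'qpos': array([ 1.19402739e+00,  2.76596256e-01,  1.50615393e+00,  3.00139765e-05,
        1.36067427e+00, -1.21015303e-01]), 'qd': array([ 8.94276409e-04, -1.14546442e-03,  2.44564879e-05,  1.72075377e-03,
        4.55676452e-04,  8.04224555e-04]), 'effort': array([ 2.12727944e-03, -4.16768575e+01, -2.45807505e+01, -1.80602865e-04,
        1.11116271e-02, -3.68407214e-06]), 'position': array([0.14526779, 0.55580095, 0.23043069]), 'ee_rot': array([ 0.70116301,  0.08955336,  0.70150219, -0.09080362]), 'contact_force': array([-0.88240183, -0.215663  ,  0.46770297]), 'moment': array([0.01563499, 0.01478989, 0.0477505 ]), 'width': 0.08522922243019691}
scene [[401.91060868   0.         309.34848219]
 [  0.         401.91060868 204.91109196]
 [  0.           0.           1.        ]] [ 1.14068758 -0.28025913  0.92704609] [-0.56066307  0.25751321 -0.78698403]
top [[385.50145439   0.         311.69917867]
 [  0.         385.50145439 204.76885837]
 [  0.           0.           1.        ]] [0.48352839 0.00583555 1.03390083] [ 0.09542711  0.00650323 -0.99541518]
```

View pics/scene0.png

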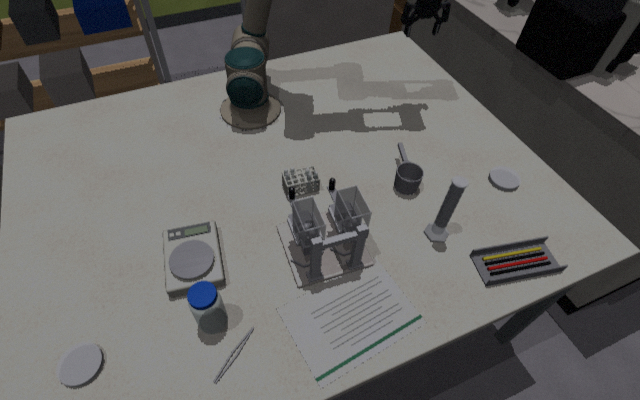

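View pics/top0.png

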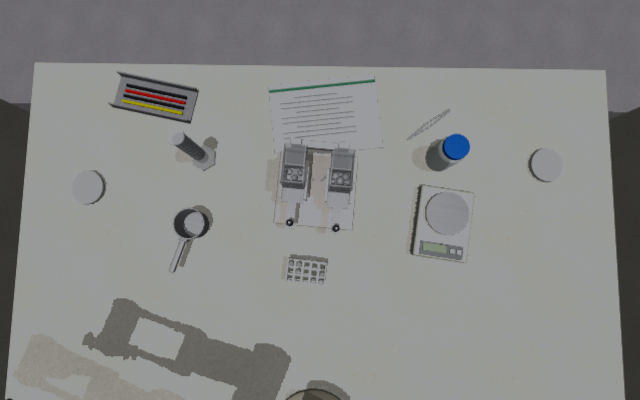

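The scene view shows the dispenser in the middle (knobs near (291,193) and (332,184)), the cup at (408,178) and the balance at (192,258). In the top view the cup is at (192,224) with its handle end at (176,268). The knobs are at (290,222) and (336,228), the rack is in front at (307,270), and the pan is at (447,213).

```bash
cat > h.py <<'E'
import numpy as np,cv2
from rig import manip
def load(n): return dict(np.load(n+".npz"))
def RT(d): return cv2.Rodrigues(np.array(d["rvec"],float))[0],np.array(d["tvec"],float).ravel()
def ray(d,u,v,z):
    R,t=RT(d); c=-R.T@t; r=R.T@np.linalg.inv(d["intrinsics"])@np.array([u,v,1.]); return c+r*(z-c[2])/r[2]
def cloud(d):
    R,t=RT(d); v,u=np.mgrid[0:400,0:640]; K=d["intrinsics"]; z=d["depth"]
    p=np.stack([(u-K[0,2])/K[0,0]*z,(v-K[1,2])/K[1,1]*z,z],-1)
    p=(p-t)@R; p[z==0]=np.nan; return p
def proj(d,P): return cv2.projectPoints(np.array(P,float).reshape(-1,3),np.array(d["rvec"],float),np.array(d["tvec"],float),d["intrinsics"],None)[0].reshape(-1,2)
def pose():
    s=manip.get_state(); q=s["ee_rot"]; from scipy.spatial.transform import Rotation as Ro
    return np.array(s["position"]),Ro.from_quat([q[1],q[2],q[3],q[0]]).as_matrix()
E
python3 - <<'E'
from h import *
d=load("top0");p=d["pixels"]
a=cv2.resize(p[135:240,265:365],None,fx=5.6,fy=5.6,interpolation=cv2.INTER_CUBIC)
cv2.imwrite("pics/c1.png",cv2.convertScaleAbs(a,alpha=1.3))
P=cloud(d); Z=P[...,2]
# cup
def comp(mask,name):
    n,l,s,c=cv2.connectedComponentsWithStats(mask.astype(np.uint8))
    for i in range(1,n):
        if s[i,4]>12: print(name,s[i],c[i].round(1),np.nanmedian(P[l==i],0).round(4))
cv2.setNumThreads(1)
win=np.zeros(Z.shape,bool);win[195:290,150:225]=1
comp(win&(Z>.058)&(Z<.075),"cuprim")
m=win&(Z>.04)
comp(m,"cupall")
ys,xs=np.where(win&(Z>.05)&(Z<.07)); 
for y in range(205,275,6):
    k=xs[ys==y]; 
    if len(k): print(y,k.min(),k.max(),P[y,k.min()].round(3),P[y,k.max()].round(3))
win[:]=0;win[180:265,405:485]=1
comp(win&(Z>.05)&(Z<.063),"pan"); comp(win&(Z>.033)&(Z<.046),"hous")
mm=(win&(Z>.033)).astype(np.uint8); c=cv2.findContours(mm,0,2)[0]; c=max(c,key=cv2.contourArea); r=cv2.minAreaRect(c); print(r,[ray(d,*q,.04).round(3) for q in cv2.boxPoints(r)])
for zlo,zhi,nm in [(.135,.152,"knobtops"),(.19,.212,"hopedge"),(.006,.018,"plate")]:
    win[:]=0;win[135:240,265:365]=1; comp(win&(Z>zlo)&(Z<zhi),nm)
hs=cv2.cvtColor(p,cv2.COLOR_BGR2GRAY); win[:]=0;win[210:240,275:350]=1; comp(win&(hs<45),"black")
E
```

```text
cuprim [168 207  37  65 346] [181.3 240.2] [0.4827 0.346  0.062 ]
cupall [168 207  38  65 539] [182.5 236.7] [0.4928 0.3454 0.0604]
211 178 199 [0.555 0.349 0.067] [0.557 0.299 0.056]
217 174 203 [0.54  0.358 0.066] [0.541 0.287 0.062]
223 172 204 [0.525 0.364 0.063] [0.527 0.285 0.056]
229 174 203 [0.51  0.358 0.063] [0.511 0.287 0.057]
235 178 198 [0.495 0.346 0.066] [0.496 0.298 0.06 ]
241 179 187 [0.48  0.345 0.062] [0.48  0.328 0.051]
247 177 183 [0.465 0.35  0.059] [0.465 0.337 0.053]
253 175 181 [0.45  0.353 0.062] [0.45  0.341 0.052]
259 172 178 [0.435 0.36  0.062] [0.435 0.346 0.057]
265 170 176 [0.42  0.365 0.06 ] [0.42  0.351 0.057]
271 169 173 [0.405 0.366 0.061] [0.405 0.356 0.062]
pan [ 426  192   43   43 1453] [447. 213.] [ 0.5618 -0.3317  0.0546]
hous [ 412  185   62   78 2336] [440.9 229.6] [ 0.5019 -0.3131  0.0389]
((443.0923767089844, 223.26156616210938), (54.57528305053711, 72.18821716308594), 7.125016689300537) [array([ 0.452, -0.245,  0.04 ]), array([ 0.637, -0.27 ,  0.04 ]), array([ 0.622, -0.41 ,  0.04 ]), array([ 0.437, -0.382,  0.04 ])]
knobtops [313 148  19
[... 375 characters left out ...]
0.6038 -0.0603  0.1425]
knobtops [286 219   7   7  36] [288.7 221.8] [0.5282 0.0637 0.1425]
knobtops [333 225   7   6  33] [335.6 227.5] [ 0.5162 -0.0451  0.1425]
hopedge [279 142  28  42 346] [292.4 158.3] [0.683  0.0549 0.2035]
hopedge [329 146  28  43 329] [343.2 163. ] [ 0.6746 -0.0575  0.2035]
plate [278 150   4  29  33] [279.6 163.8] [0.6908 0.1005 0.01  ]
plate [ 294  152   39   76 1833] [314.9 193.9] [0.5968 0.0033 0.0109]
plate [340 156  18  74 411] [349.  206.7] [ 0.5613 -0.0874  0.0107]
plate [274 180  14  44 325] [279.8 208.5] [0.5666 0.099  0.0106]
black [287 220   6   6  18] [290.  222.2] [0.5282 0.061  0.1423]
black [333 226   6   5  14] [334.9 227.5] [ 0.5182 -0.0407  0.1425]
```

View pics/c1.png

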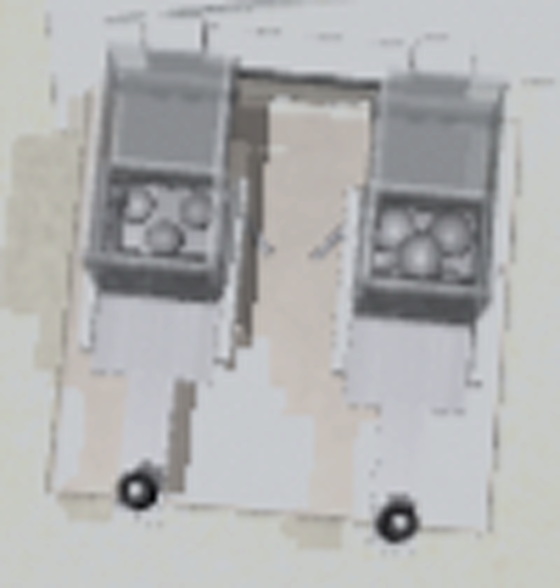

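The crop shows that the right-hand hopper (y<0) holds visibly bigger balls (about 45 px against 35 px on the left), which fits 20 mm against 15 mm. So coarse is on the -y side. Next I'll get the frames.

```bash
python3 - <<'E'
from h import *
d=load("top0");g=cv2.cvtColor(d["pixels"],cv2.COLOR_BGR2GRAY);P=cloud(d);Z=P[...,2]
# ball sizes: Hough circles
for nm,(x0,x1,y0,y1) in {"L":(280,310,160,186),"R":(326,358,165,192)}.items():
    a=cv2.resize(g[y0:y1,x0:x1],None,fx=8,fy=8,interpolation=cv2.INTER_CUBIC)
    c=cv2.HoughCircles(a,cv2.HOUGH_GRADIENT,1,40,param1=80,param2=14,minRadius=18,maxRadius=42)
    print(nm,None if c is None else (c[0]/8+[x0,y0,0]).round(1))
# cup: rim points
m=np.zeros(Z.shape,bool);m[200:243,165:212]=1;m&=(Z>.05)
c=max(cv2.findContours(m.astype(np.uint8),0,cv2.CHAIN_APPROX_NONE)[0],key=cv2.contourArea)[:,0]
c=c[c[:,1]<233]; W=np.array([ray(d,u,v,.066) for u,v in c]); 
A=np.c_[W[:,:2],np.ones(len(W))]; s=np.linalg.lstsq(A,(W[:,:2]**2).sum(1),rcond=None)[0]; ce=s[:2]/2; print("cup",ce,"r",np.sqrt(s[2]+ce@ce))
m=np.zeros(Z.shape,bool);m[244:275,160:200]=1;m&=(Z>.04); v,u=np.where(m); H=np.array([ray(d,a,b,.062) for a,b in zip(u,v)])
vx=cv2.fitLine(H[:,:2].astype(np.float32),2,0,.01,.01).ravel(); print("handle",vx,"ang",np.degrees(np.arctan2(vx[1],vx[0])),"bar angle from cup",np.degrees(np.arctan2(*(H[:,:2].mean(0)-ce)[::-1])), H[:,0].min())
# pan
m=np.zeros(Z.shape,bool);m[185:240,420:480]=1;m&=(Z>.0485)&(Z<.065);v,u=np.where(m);print("pan",ray(d,u.mean(),v.mean(),.056))
# plate edges
w=np.zeros(Z.shape,bool); w[135:245,262:368]=1; m=w&(Z>.006)
fr=[];
for u in range(280,352):
    if 284<=u<=296 or 330<=u<=342: continue
    r=np.where(m[:,u])[0]
    if len(r): fr.append(ray(d,u,r.max()+.5,.012))
F=np.array(fr)[:,:2]; l=cv2.fitLine(F.astype(np.float32),cv2.DIST_HUBER,0,.01,.01).ravel(); print("front",l,np.arctan(-l[0]/l[1]),np.abs((F-l[2:])@[-l[1],l[0]]).round(3).max())
for nm,side in (("left",0),("right",1)):
    q=[]
    for v in range(185,220):
        r=np.where(m[v])[0]; q.append(ray(d,(r.max()+.5) if side else r.min()-.5,v,.012))
    q=np.array(q)[:,:2]; l=cv2.fitLine(q.astype(np.float32),cv2.DIST_HUBER,0,.01,.01).ravel(); print(nm,l,np.arctan(l[1]/l[0]))
for nm,(x0,x1) in {"fine":(275,311),"coarse":(325,362)}.items():
    m=np.zeros(Z.shape,bool);m[135:205,x0:x1]=1;m&=Z>.19
    c=max(cv2.findContours(m.astype(np.uint8),0,2)[0],key=cv2.contourArea);r=cv2.minAreaRect(c);print(nm,r,ray(d,*r[0],.207))
for u,v in ((289.3,222),(335.3,227.5)): print("knob",ray(d,u,v,.144))
for k,z in (("bottle",.145),): print(ray(d,456,147,z))
p,R=pose(); print(p,R)
E
```

```text
L None
R None
cup [0.52529778 0.32185136] r 0.039515024933596835
handle [ 0.9450091  -0.327044    0.43897602  0.34988615] ang -19.089455 bar angle from cup 162.00771268783714 0.4051251368240676
pan [ 0.56187089 -0.33145066  0.056     ]
front [ 0.07453635  0.9972183   0.52342254 -0.00559864] -0.07460554 0.002
left [ 0.99712807 -0.07573358  0.5925351   0.10979   ] -0.07580617
right [ 0.996183   -0.08728991  0.57434237 -0.09851985] -0.08740114
fine ((292.4900817871094, 162.59901428222656), (24.179405212402344, 40.697021484375), 5.710593223571777) [0.65442184 0.05454784 0.207     ]
coarse ((342.5328063964844, 167.1393585205078), (24.082508087158203, 40.56001281738281), 5.19442892074585) [ 0.64602342 -0.0544881   0.207     ]
knob [0.52806137 0.06274449 0.144     ]
knob [ 0.51704546 -0.04359123  0.144     ]
[ 0.71009696 -0.32464636  0.145     ]
[0.1453037  0.55585697 0.2305248 ] [[-6.38371343e-04  2.53056275e-01  9.67451350e-01]
 [-1.54071336e-03  9.67450150e-01 -2.53056977e-01]
 [-9.99998609e-01 -1.65210954e-03 -2.27705269e-04]]
```

```bash
python3 -m creep '{"delta_pos":[[0.6,-1.2,3.2],[1.2,-2.5,6.4],[1.8,-3.7,9.7],[2.4,-4.9,12.9],[3,-6.2,16.1],[3.6,-7.4,19.3],[4.2,-8.6,22.5],[4.8,-9.9,25.8],[5.4,-11.1,29],[6,-12.3,32.2]],"dr":[[0.14,0,0],[0.28,0,0],[0.42,0,0],[0.56,0,0],[0.7,0,0],[0.84,0,0],[0.98,0,0],[1.12,0,0],[1.26,0,0],[1.4,0,0]]}' 1 40
python3 -m creep '{"delta_pos":[[0,0,0],[0,0,0],[0,0,0],[0,0,0],[0,0,0],[0,0,0],[0,0,0],[0,0,0],[0,0,0],[0,0,0]],"dr":[[0.14,0,0],[0.28,0,0],[0.42,0,0],[0.56,0,0],[0.7,0,0],[0.84,0,0],[0.98,0,0],[1.12,0,0],[1.26,0,0],[1.4,0,0]]}'
python3 -m creep '{"delta_pos":[[0,0,0],[0,0,0],[0,0,0],[0,0,0],[0,0,0]],"dr":[[0.14,0,0],[0.28,0,0],[0.408,0,0],[0.408,0,0],[0.408,0,0]]}'
python3 - <<'E'
from h import *
p,R=pose(); print(p,R,manip.get_state()["qpos"])
d=manip.get_image("wrist"); np.savez("w1.npz",**d); cv2.imwrite("pics/w1.png",d["pixels"])
d2=load("top0");print(cloud(d2)[160:192,282:306,2][5:,:].max(), [np.nanmedian(np.sort(cloud(d2)[a:b,c:e,2].ravel())[-12:]) for a,b,c,e in ((169,181,286,303),(173,185,333,351))])
E
```

```text
clock: 1.1
position: [0.4267, 0.3547, 0.1707]
ee_rot: [-0.477, -0.522, -0.477, 0.522]
contact_force: [0.5, -0.4, 0.1]
width: 0.0855
clock: 2.1
position: [0.4256, 0.3557, 0.1708]
ee_rot: [-0.028, -0.706, -0.028, 0.707]
contact_force: [-0.3, -0.5, 0.4]
width: 0.085
clock: 2.6
position: [0.4257, 0.3557, 0.171]
ee_rot: [0.112, -0.698, 0.113, 0.698]
contact_force: [0.5, 0.0, 0.4]
width: 0.0853
[0.42571913 0.3557391  0.17101569] [[-5.33163128e-04 -3.14150911e-01 -9.49372909e-01]
 [-2.88347259e-04 -9.49372957e-01  3.14151088e-01]
 [-9.99999816e-01  4.41242853e-04  4.15586101e-04]] [5.70633877e-01 2.86659053e-01 1.64525855e+00 4.84498399e-05
 1.21027950e+00 2.46097538e+00]
nan [np.float64(0.20582359111911377), np.float64(0.14648610036727833)]
```

View pics/w1.png

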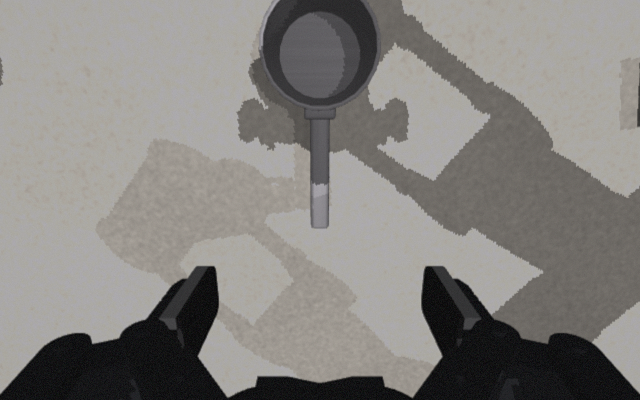

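The wrist view shows the bar at column 320, centred between the fingers (210 and 430). I'll descend and grip.

```bash
python3 -m creep '{"delta_pos":[[2.5,0,0],[5,0,0],[7.5,0,0],[10,0,0],[12,0,0],[13.5,0,0],[13.5,0,0]],"dr":[[0,0,0],[0,0,0],[0,0,0],[0,0,0],[0,0,0],[0,0,0],[0,0,0]]}' 1 90
python3 -m creep '{"delta_pos":[[0,0,0],[0,0,0],[0,0,0],[0,0,0],[0,0,0],[0,0,0],[0,0,0],[0,0,0]],"dr":[[0,0,0],[0,0,0],[0,0,0],[0,0,0],[0,0,0],[0,0,0],[0,0,0],[0,0,0]]}' -1 90
python3 -m creep '{"delta_pos":[[-0.5,0,0],[-1.5,0,0],[-3.5,0,0],[-6,0,0],[-9,0,0],[-12,0,0],[-15,0,0],[-18,0,0],[-19,0,0],[-19,0,0]],"dr":[[0,0,0],[0,0,0],[0,0,0],[0,0,0],[0,0,0],[0,0,0],[0,0,0],[0,0,0],[0,0,0],[0,0,0]]}'
python3 - <<'E'
from h import *
p,R=pose(); print(p,R)
d=manip.get_image("wrist"); cv2.imwrite("pics/w2.png",d["pixels"]);
for n in ("wrist","scene"):
  d=manip.get_image(n); np.savez(n+"1.npz",**d)
P=cloud(load("wrist1")); Z=P[...,2]
m=(Z>.17)&(np.hypot(P[...,0]-.525,P[...,1]-.322)<.06); q=P[m]; q=q[q[:,2]>np.percentile(q[:,2],60)]; A=np.c_[q[:,:2],np.ones(len(q))]; print(len(q),q.mean(0),np.linalg.lstsq(A,q[:,2],rcond=None)[0])
E
```

```text
clock: 3.35
position: [0.4244, 0.3549, 0.0342]
ee_rot: [0.112, -0.697, 0.114, 0.699]
contact_force: [-1.0, -0.4, 0.4]
width: 0.0853
clock: 4.15
position: [0.4259, 0.3561, 0.0367]
ee_rot: [-0.114, 0.698, -0.113, -0.698]
contact_force: [-1.9, -0.2, 4.4]
width: 0.0125
clock: 5.15
position: [0.4265, 0.3562, 0.2278]
ee_rot: [-0.114, 0.699, -0.113, -0.697]
contact_force: [0.1, 0.2, -1.5]
width: 0.0124
[0.42651706 0.35619373 0.22781954] [[ 0.00278147 -0.31672314 -0.94851395]
 [ 0.00186925 -0.94851432  0.31672874]
 [-0.99999438 -0.00265399 -0.00204623]]
12004 [0.49936462 0.33159397 0.24693307] [-0.1355202   0.04352573  0.30017419]
```

View pics/w2.png

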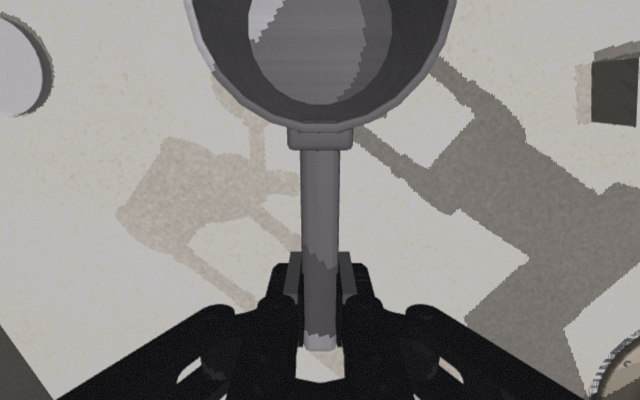

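```bash
cat >> h.py <<'E'
def rim(P,c,zr,dist=.105):
    # tilt of the rim along/perpendicular to the handle from a cloud
    p,R=pose(); dx=P[...,:2]-c; r=np.hypot(dx[...,0],dx[...,1]); hd=R[:2,2]; al=dx@hd; pe=dx@np.array([-hd[1],hd[0]])
    m=(r>.035)&(r<.0415)&(abs(P[...,2]-zr)<.012)&~((al>0)&(abs(pe)<.016)); q=P[m]; A=np.c_[al[m],pe[m],np.ones(len(q))]
    for _ in range(4):
        s=np.linalg.lstsq(A,q[:,2],rcond=None)[0]; k=abs(q[:,2]-A@s)<.002; A,q=A[k],q[k]
    return len(q),s,al[m].min(),al[m].max()
E
python3 - <<'E'
from h import *
p,R=pose(); c=p[:2]-.105*R[:2,2]; zr=p[2]+.019-.055+.066; print(c,zr)
for n in ("wrist1","scene1"): print(n,rim(cloud(load(n)),c,zr))
P=cloud(load("scene1")); m=(P[...,2]>zr-.008)&(np.hypot(P[...,0]-c[0],P[...,1]-c[1])<.05); print(P[m].mean(0),P[m].min(0),P[m].max(0))
E
```

```text
[0.52449488 0.32189949] 0.2544741654760758
wrist1 (1676, array([0.07927275, 0.00305133, 0.25025143]), np.float64(0.00012890347605799203), np.float64(0.03705784008713412))
scene1 (61, array([-0.00910089, -0.01903985,  0.25004982]), np.float64(-0.040025633014889574), np.float64(0.03655712138895662))
[0.52255951 0.32432897 0.25185767] [0.47602309 0.28168833 0.24652383] [0.56581263 0.36256126 0.25716242]
```

```bash
python3 -m creep '{"delta_pos":[[-1,1,-0.7],[-2,3,-2.2],[-3,6,-4.3],[-4,9.5,-6.9],[-4,13,-9.4],[-4,16,-11.6],[-4,19,-13.8],[-4,22,-15.9],[-4,24.5,-17.7],[-4,25.4,-18.4]],"dr":[[-0.05,0,0],[-0.15,0,0],[-0.28,0,0],[-0.4,0,0],[-0.52,0,0],[-0.64,0,0],[-0.76,0,0],[-0.88,0,0],[-0.96,0,0],[-1,0,0]]}'
cat >> h.py <<'E'
O=np.array([.6295,-.0533]);YA=np.array([.083,.9966]);XA=np.array([.9966,-.083])
def to(t,yaw=None):
    "shift in tool cm to world TCP t; turn so that tool y has the given yaw and tool x is down"
    from scipy.spatial.transform import Rotation as Ro
    p,R=pose(); out=(R.T@(np.array(t)-p)*100).round(2); dr=None
    if yaw is not None:
        y=np.array([np.cos(yaw),np.sin(yaw),0]);x=np.array([0,0,-1.]);T=np.c_[x,y,np.cross(x,y)]; dr=Ro.from_matrix(R.T@T).as_rotvec().round(3)
    print("at",p.round(4),"shift",out,"dr",dr)
E
python3 - <<'E'
from h import *
t=O-.19*YA; to([*t,.268],-.083)
E
```

```text
clock: 6.3
position: [0.5198, 0.0535, 0.2641]
ee_rot: [-0.235, -0.665, -0.235, 0.668]
contact_force: [1.1, 0.1, -1.9]
width: 0.0122
at [0.5198 0.0535 0.2641] shift [-0.38 28.96 11.25] dr [-0.811  0.004  0.003]
```

```bash
python3 -m creep '{"delta_pos":[[-0.4,1.5,0.6],[-0.4,4.5,1.8],[-0.4,8.5,3.3],[-0.4,12.5,4.9],[-0.4,16.5,6.4],[-0.4,20.5,8],[-0.4,24,9.3],[-0.4,27,10.5],[-0.4,28.5,11.1],[-0.4,29,11.25]],"dr":[[-0.08,0,0],[-0.18,0,0],[-0.28,0,0],[-0.38,0,0],[-0.48,0,0],[-0.58,0,0],[-0.67,0,0],[-0.75,0,0],[-0.79,0,0],[-0.811,0.003,0.003]]}'
python3 -m creep '{"delta_pos":[[0,0,0],[0,0,0],[0,0,0]],"dr":[[0,0,0],[0,0,0],[0,0,0]]}'
python3 - <<'E'
from h import *
for n in ("wrist","scene","top"):
  d=manip.get_image(n); np.savez(n+"2.npz",**d)
p,R=pose(); c=p[:2]-.105*R[:2,2]; zr=p[2]-.0367+.066; print(p,R,c,zr)
for n in ("wrist2","scene2","top2"): print(n,rim(cloud(load(n)),c,zr))
t=O-.19*YA; to([*t,.058],-.083)
s=cv2.resize(load("scene2")["pixels"][60:300,220:470],None,fx=2,fy=2,interpolation=cv2.INTER_CUBIC)
w=load("wrist2")["pixels"]; cv2.imwrite("pics/a2.png",np.hstack([s[:400],cv2.resize(w,None,fx=.45,fy=1)[:400]]))
E
```

```text
clock: 7.3
position: [0.614, -0.2419, 0.2672]
ee_rot: [0.478, 0.521, 0.479, -0.52]
contact_force: [0.5, 0.5, -2.0]
width: 0.0125
clock: 7.6
position: [0.6139, -0.2384, 0.2703]
ee_rot: [0.48, 0.521, 0.479, -0.518]
contact_force: [-0.8, -0.4, -1.5]
width: 0.0124
[ 0.61413432 -0.23885211  0.27069592] [[ 0.00435983  0.99670698 -0.08097032]
 [ 0.00118081 -0.08097617 -0.99671534]
 [-0.9999898   0.0042499  -0.00152997]] [ 0.6226362 -0.134197 ] 0.2999959230212994
wrist2 (2051, array([0.06515148, 0.00311186, 0.29523287]), np.float64(-8.690830272122567e-05), np.float64(0.03659023478068524))
scene2 (90, array([-0.01905329,  0.01761268,  0.2959481 ]), np.float64(-0.03903273375072688), np.float64(0.03592652220669646))
top2 (119, array([-0.02004689, -0.01342227,  0.29659882]), np.float64(-0.039267884891735695), np.float64(0.03496660842830777))
at [ 0.6141 -0.2389  0.2707] shift [21.27 -0.1   0.41] dr [ 0.002 -0.002 -0.004]
```

View pics/a2.png

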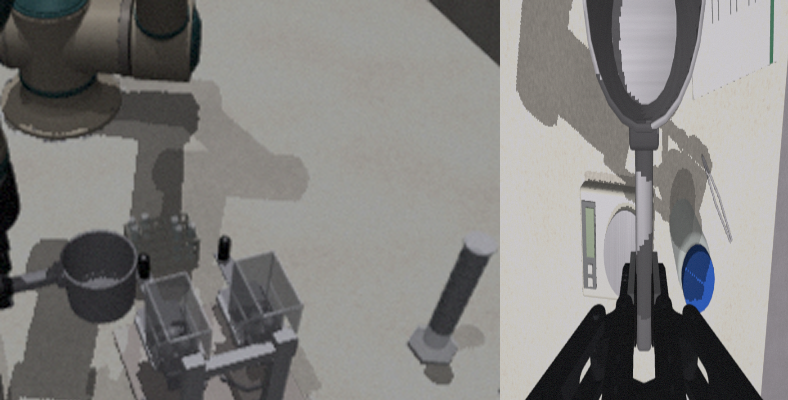

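```bash
python3 -m creep '{"delta_pos":[[1,0,0.4],[4,0,0.4],[7.5,-0.1,0.4],[11,-0.1,0.4],[14.5,-0.1,0.4],[17.5,-0.1,0.4],[19.5,-0.1,0.4],[20.7,-0.1,0.4],[21,-0.1,0.4],[21,-0.1,0.4]],"dr":[[0,0,0],[0,0,0],[0,0,0],[0,0,0],[0,0,0],[0,0,0],[0,0,0],[0,0,0],[0,0,0],[0,0,0]]}'
python3 - <<'E'
from h import *
import sys
d=manip.get_image("top"); np.savez("top3.npz",**d); P=cloud(d);Z=P[...,2]
p,R=pose(); c=p[:2]-.105*R[:2,2]; zr=p[2]-.0367+.066; print(c,zr,rim(P,c,zr))
m=(np.hypot(P[...,0]-c[0],P[...,1]-c[1])<.052)&(Z>zr-.015)&(Z<zr+.012)
k=max(cv2.findContours(m.astype(np.uint8),0,cv2.CHAIN_APPROX_NONE)[0],key=cv2.contourArea)[:,0]
W=np.array([ray(d,u,v,zr) for u,v in k])[:,:2]; W=W[W[:,1]>c[1]-.02]
A=np.c_[W,np.ones(len(W))]; s=np.linalg.lstsq(A,(W**2).sum(1),rcond=None)[0]; ce=s[:2]/2; print("cup",ce,np.sqrt(s[2]+ce@ce),len(W))
t=O-.105*YA; to([*t,.058],-.083)
E
```

```text
clock: 8.75
position: [0.614, -0.2435, 0.0603]
ee_rot: [0.48, 0.521, 0.478, -0.519]
contact_force: [-0.1, -0.4, -1.6]
width: 0.012
[ 0.62302786 -0.13916125] 0.0904582264964107 (73, array([ 0.00148261, -0.01755828,  0.08656476]), np.float64(-0.040041885463116475), np.float64(0.0355925585120228))
cup [ 0.62266781 -0.13775275] 0.03842431142046438 62
at [ 0.6144 -0.2438  0.0612] shift [ 0.32 -0.07 -8.61] dr [ 0.001 -0.001 -0.006]
```

```bash
python3 -m creep '{"delta_pos":[[0.2,0,0],[0.4,0,-0.5],[0.4,0,-1.5],[0.4,0,-2.7],[0.4,0,-4],[0.4,0,-5.5],[0.4,-0.05,-7],[0.4,-0.05,-8],[0.4,-0.05,-8.5],[0.4,-0.05,-8.5]],"dr":[[0,0,0],[0,0,0],[0,0,0],[0,0,0],[0,0,0],[0,0,0],[0,0,0],[0,0,0],[0,0,0],[0,0,0]]}'
python3 -m creep '{"delta_pos":[[0.2,0,0],[0.4,0,0],[0.5,0,0],[0.5,0,0]],"dr":[[0,0,0],[0,0,0],[0,0,0],[0,0,0]]}'
python3 - <<'E'
from h import *
p,R=pose();print(p,p[:2]-.1055*R[:2,2]-O,manip.get_state()["contact_force"])
E
```

```text
clock: 9.8
position: [0.6197, -0.1573, 0.0559]
ee_rot: [0.479, 0.521, 0.479, -0.519]
contact_force: [0.1, -0.2, -2.1]
width: 0.0122
clock: 10.2
position: [0.6199, -0.159, 0.0509]
ee_rot: [0.479, 0.521, 0.479, -0.519]
contact_force: [0.2, -0.3, -1.7]
width: 0.0121
[ 0.61991846 -0.15901866  0.05092959] [-0.00087117 -0.00057902] [ 0.24500355 -0.31678466 -1.71621193]
```

```bash
python3 -m creep '{"delta_pos":[[0.1,0,0],[0.2,0,0],[0.2,0,0]],"dr":[[0,0,0],[0,0,0],[0,0,0]]}'; python3 -m creep '{"delta_pos":[[0.1,0,0],[0.1,0,0],[0.1,0,0]],"dr":[[0,0,0],[0,0,0],[0,0,0]]}'
```

```text
clock: 10.5
position: [0.6203, -0.1588, 0.0495]
ee_rot: [0.48, 0.522, 0.478, -0.519]
contact_force: [0.7, -1.2, -0.3]
width: 0.0125
clock: 10.8
position: [0.6205, -0.159, 0.0489]
ee_rot: [0.48, 0.521, 0.478, -0.519]
contact_force: [-0.4, -2.6, 2.5]
width: 0.0123
```

```bash
python3 -m creep '{"delta_pos":[[0,0,0],[0,0,0],[0,0,0],[0,0,0],[0,0,0]],"dr":[[0,0,0],[0,0,0],[0,0,0],[0,0,0],[0,0,0]]}' 0.2 60
python3 -m creep '{"delta_pos":[[-1,0,0],[-3,0,0],[-6,0,0],[-9.5,0,0],[-13,0,0],[-16.5,0,0],[-20,0,0],[-22,0,0],[-23,0,0],[-23,0,0]],"dr":[[0,0,0],[0,0,0],[0,0,0],[0,0,0],[0,0,0],[0,0,0],[0,0,0],[0,0,0],[0,0,0],[0,0,0]]}'
python3 - <<'E'
from h import *
for n in ("top","scene"):
  d=manip.get_image(n); np.savez(n+"4.npz",**d)
d=load("top4");s=load("scene4")
a=cv2.resize(d["pixels"][140:250,265:395],None,fx=3.6,fy=3.6,interpolation=cv2.INTER_CUBIC)
b=cv2.resize(s["pixels"][160:280,260:390],None,fx=2.5,fy=3.3,interpolation=cv2.INTER_CUBIC)
cv2.imwrite("pics/a4.png",np.hstack([a[:396],b[:396]]))
P=cloud(s)
for nm,d in (("top",d),("scene",s)):
    g=d["pixels"].max(2); w=proj(d,[*(O-.112*XA),.130])[0]; x,y=w.astype(int); m=(g[y-14:y+15,x-10:x+11]<50).astype(np.uint8)
    n,l,st,ce=cv2.connectedComponentsWithStats(m); print(nm,w,[(st[i],ce[i]+[x-10,y-14]) for i in range(1,n) if st[i,4]>8])
to([*(O-.1125*XA),.25],-.083)
E
```

```text
clock: 11.3
position: [0.6202, -0.1585, 0.0483]
ee_rot: [0.48, 0.521, 0.479, -0.519]
contact_force: [-0.2, 0.2, -0.5]
width: 0.0512
clock: 12.3
position: [0.6198, -0.1591, 0.2803]
ee_rot: [0.481, 0.522, 0.477, -0.518]
contact_force: [0.6, 0.0, -0.0]
width: 0.0513
top [335.14549247 227.36586759] [(array([ 8, 13,  6,  5, 10], dtype=int32), array([334.8, 227.2]))]
scene [292.18147494 192.28604663] [(array([ 7,  9,  7, 13, 66], dtype=int32), array([291.63636364, 193.06060606]))]
at [ 0.6187 -0.1587  0.2774] shift [  2.74 -11.05 -10.6 ] dr [ 0.001 -0.002 -0.002]
```

View pics/a4.png

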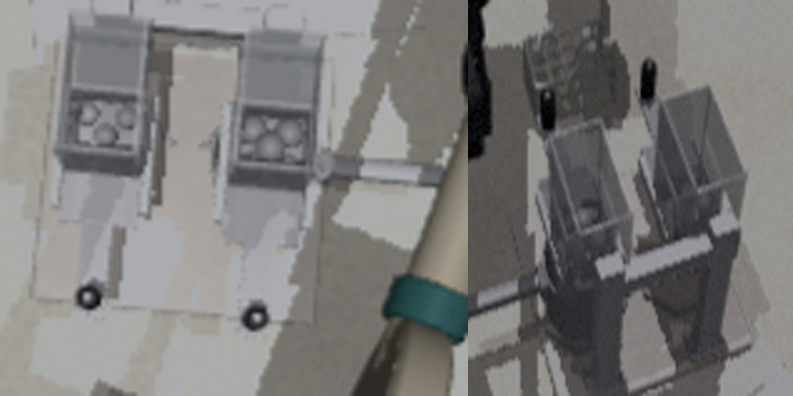

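The bigger balls are clearly in the right (coarse) hopper, at about (270,138) in the crop. The cup handle comes out at the side at (325,165), and the coarse knob is at (256,317). Next is the knob.

```bash
python3 -m creep '{"delta_pos":[[0,-1.5,-1.5],[0,-4,-4],[0.5,-6.5,-6.3],[1.5,-9,-8.6],[2.5,-10.5,-10.1],[2.7,-11.05,-10.6],[2.7,-11.05,-10.6],[2.7,-11.05,-10.6]],"dr":[[0,0,0],[0,0,0],[0,0,0],[0,0,0],[0,0,0],[0,0,0],[0,0,0],[0,0,0]]}' 0.2 40
python3 - <<'E'
from h import *
d=manip.get_image("wrist"); np.savez("w5.npz",**d)
print(proj(d,[[*(O-.1125*XA),.144]]),proj(d,[*pose()[0][:2],.144])); g=d["pixels"].max(2)
n,l,st,ce=cv2.connectedComponentsWithStats((g<60).astype(np.uint8)); print([(st[i],ce[i].round(1)) for i in range(1,n) if st[i,4]>80])
to([*(O-.1125*XA),.116],-.083)
cv2.imwrite("pics/w5.png",d["pixels"])
E
```

```text
clock: 13.2
position: [0.5189, -0.045, 0.251]
ee_rot: [0.48, 0.521, 0.478, -0.519]
contact_force: [0.4, 0.5, -0.5]
width: 0.0509
[[316.52340029 199.82955429]] [[319.0850005 201.1632943]]
[(array([308,  27,  23,  30, 444], dtype=int32), array([318.8,  42. ])), (array([305, 180,  21,  29, 427], dtype=int32), array([315.3, 193.8])), (array([   35,   256,   570,   144, 33578], dtype=int32), array([319.9, 355.2]))]
at [ 0.5192 -0.0452  0.2512] shift [13.52 -0.25 -0.09] dr [ 0.    -0.001 -0.005]
```

View pics/w5.png

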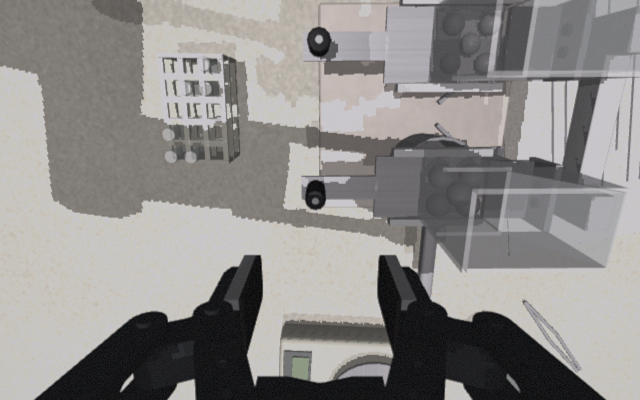

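The knob top is at (316,201), exactly where predicted (316.5,200). I'll descend and grip it.

```bash
python3 -m creep '{"delta_pos":[[1,-0.25,-0.1],[3,-0.25,-0.1],[5.5,-0.25,-0.1],[8,-0.25,-0.1],[10.5,-0.25,-0.1],[12.3,-0.25,-0.1],[13.3,-0.25,-0.1],[13.5,-0.25,-0.1],[13.5,-0.25,-0.1]],"dr":[[0,0,0],[0,0,0],[0,0,0],[0,0,0],[0,0,0],[0,0,0],[0,0,0],[0,0,0],[0,0,0]]}' 0.2 40
python3 -m creep '{"delta_pos":[[0,0,0],[0,0,0],[0,0,0],[0,0,0],[0,0,0]],"dr":[[0,0,0],[0,0,0],[0,0,0],[0,0,0],[0,0,0]]}' -1 40
python3 -c "
from h import *
to([*(O-.163*XA),.116])"
```

```text
clock: 14.15
position: [0.5165, -0.0431, 0.1161]
ee_rot: [0.48, 0.522, 0.478, -0.519]
contact_force: [0.0, 0.2, 0.2]
width: 0.0512
clock: 14.65
position: [0.5166, -0.043, 0.1171]
ee_rot: [0.48, 0.522, 0.478, -0.518]
contact_force: [-0.2, -0.3, 6.1]
width: 0.0144
at [ 0.5166 -0.043   0.1171] shift [ 0.08 -4.97  0.09] dr None
```

```bash
python3 -m creep '{"delta_pos":[[-0.1,-0.3,0],[-0.1,-0.8,0],[-0.1,-1.4,0],[-0.1,-2,0],[-0.1,-2.6,0],[-0.1,-3.2,0],[-0.1,-3.8,0],[-0.1,-4.3,0],[-0.1,-4.6,0],[-0.1,-4.7,0]],"dr":[[0,0,0],[0,0,0],[0,0,0],[0,0,0],[0,0,0],[0,0,0],[0,0,0],[0,0,0],[0,0,0],[0,0,0]]}'
python3 -m creep '{"delta_pos":[[0,0,0],[0,0,0],[0,0,0],[0,0,0],[0,0,0]],"dr":[[0,0,0],[0,0,0],[0,0,0],[0,0,0],[0,0,0]]}'
python3 - <<'E'
from h import *
for n in ("top","scene"):
  d=manip.get_image(n); np.savez(n+"6.npz",**d)
d=load("top6");s=load("scene6")
a=cv2.resize(d["pixels"][140:250,265:395],None,fx=3.6,fy=3.6,interpolation=cv2.INTER_CUBIC)
b=cv2.resize(s["pixels"][170:280,270:380],None,fx=3,fy=3.6,interpolation=cv2.INTER_CUBIC)
cv2.imwrite("pics/a6.png",np.hstack([a[:396],b[:396]]))
E
```

```text
clock: 15.65
position: [0.4695, -0.0393, 0.1172]
ee_rot: [0.48, 0.522, 0.478, -0.519]
contact_force: [4.8, -1.5, 0.7]
width: 0.0145
clock: 16.15
position: [0.4696, -0.0393, 0.1171]
ee_rot: [0.48, 0.521, 0.478, -0.519]
contact_force: [2.7, -4.2, 2.7]
width: 0.0142
```

View pics/a6.png

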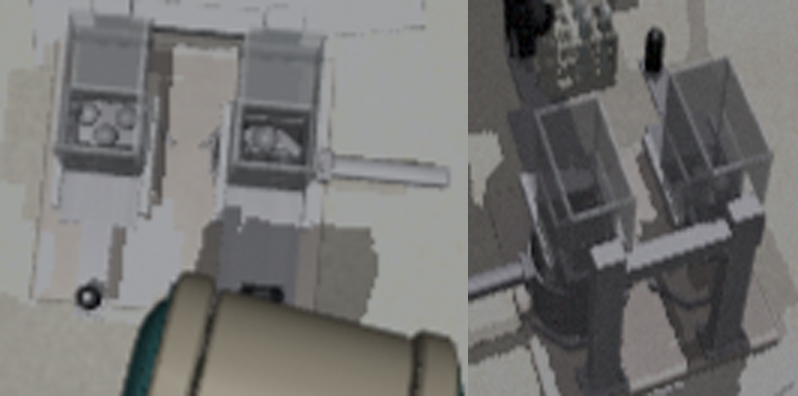

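The coarse hopper now looks through into the cup, where the balls sit clustered at (268,143) in the crop. I'll check their heights by depth.

```bash
python3 - <<'E'
from h import *
for n in ("top4","top6"):
    P=cloud(load(n)); c=[int(v) for v in proj(load(n),[*O,.10])[0]]
    print(n,c); print((P[c[1]-6:c[1]+8,c[0]-8:c[0]+9,2]*1000).round()[::1,::2])
to([*(O-.110*XA),.117])
E
```

```text
top4 [338, 182]
[[205. 124. 126. 126. 123. 105. 125. 127. 125.]
 [206. 122. 124. 124. 133. 134. 129. 127. 124.]
 [205. 119. 120. 127. 135. 131. 133. 125. 124.]
 [207. 106. 122. 131. 132. 139. 135. 121. 124.]
 [207. 107. 107. 131. 134. 136. 133. 119. 119.]
 [207. 105. 106. 133. 138. 138. 134. 105. 107.]
 [203. 121. 119. 132. 134. 134. 133. 106. 107.]
 [207. 126. 124. 124. 134. 133. 130. 126. 121.]
 [205.  nan 126. 126. 125. 129. 127. 124. 127.]
 [206. 202. 208. 208. 206. 206. 208. 125. 124.]
 [194. 197. 201. 201. 205. 205. 204. 205. 210.]
 [179. 179. 183. 190. 193. 193. 196. 199. 203.]
 [163. 167. 170. 173. 176. 180. 184. 184. 188.]
 [151. 148. 153. 160. 160. 164. 165. 167. 171.]]
top6 [338, 182]
[[205.  12.  15.  32.  32.  31.  15.  20.  32.]
 [206.  13.  14.  31.  35.  28.  14.  12.  25.]
 [206.  11.  13.  30.  32.  30.  11.  15.  20.]
 [206.  28.  16.  31.  31.  30.  18.  13.  14.]
 [203.  34.  13.  30.  31.  31.  13.  13.  12.]
 [206.  31.  28.  10.  26.  25.  nan  25.  15.]
 [207.  33.  30.  16.  14.  31.  35.  33.  15.]
 [205.  32.  31.  12.  15.  33.  32.  33.  17.]
 [207.  31.  25.  12.  13.  33.  30.  31.  12.]
 [207. 203. 207. 206.  nan 206. 206.  32.  15.]
 [195. 197. 201. 202. 205. 203. 205. 207. 206.]
 [181. 183. 185. 189. 189. 192. 196. 198. 202.]
 [164. 169. 169. 171. 177. 178. 180. 186. 185.]
 [145. 151. 153. 158. 161. 162. 164. 169. 174.]]
at [ 0.4695 -0.0392  0.1171] shift [0.03 5.06 0.08] dr None
```

All the ball tops are now at about 33 mm, on the cup floor. I'll close the shutter.

```bash
python3 -m creep '{"delta_pos":[[0,0.3,0],[0,0.8,0],[0,1.4,0],[0,2,0],[0,2.6,0],[0,3.2,0],[0,3.8,0],[0,4.3,0.05],[0,4.7,0.05],[0,4.8,0.05]],"dr":[[0,0,0],[0,0,0],[0,0,0],[0,0,0],[0,0,0],[0,0,0],[0,0,0],[0,0,0],[0,0,0],[0,0,0]]}'
python3 -m creep '{"delta_pos":[[0,0.1,0],[0,0.2,0],[0,0.2,0]],"dr":[[0,0,0],[0,0,0],[0,0,0]]}'
python3 -m creep '{"delta_pos":[[0,0.1,0],[0,0.15,0],[0,0.15,0]],"dr":[[0,0,0],[0,0,0],[0,0,0]]}'
```

```text
clock: 17.25
position: [0.5155, -0.0428, 0.1171]
ee_rot: [0.478, 0.521, 0.48, -0.519]
contact_force: [-2.3, -2.1, 7.4]
width: 0.015
clock: 17.55
position: [0.5173, -0.043, 0.1171]
ee_rot: [0.478, 0.521, 0.48, -0.519]
contact_force: [-0.8, -2.6, 6.6]
width: 0.0145
clock: 17.85
position: [0.5186, -0.0431, 0.1171]
ee_rot: [0.478, 0.521, 0.48, -0.519]
contact_force: [-1.6, -2.4, 6.6]
width: 0.0146
```

Still no stop, so I'll keep pushing in small steps.

```bash
python3 -m creep '{"delta_pos":[[0,0.1,0],[0,0.15,0],[0,0.15,0]],"dr":[[0,0,0],[0,0,0],[0,0,0]]}'
python3 -m creep '{"delta_pos":[[0,0.1,0],[0,0.15,0],[0,0.15,0]],"dr":[[0,0,0],[0,0,0],[0,0,0]]}'
```

```text
clock: 18.15
position: [0.5194, -0.0431, 0.1171]
ee_rot: [0.478, 0.52, 0.48, -0.52]
contact_force: [-4.3, -2.1, 7.6]
width: 0.0147
clock: 18.45
position: [0.5194, -0.0431, 0.1171]
ee_rot: [-0.477, -0.52, -0.481, 0.52]
contact_force: [-6.8, -2.3, 10.1]
width: 0.0151
```

```bash
python3 -m creep '{"delta_pos":[[0,0.1,0],[0,0.2,0],[0,0.2,0]],"dr":[[0,0,0],[0,0,0],[0,0,0]]}'
python3 -m creep '{"delta_pos":[[0,-0.3,0],[0,-0.3,0],[0,-0.3,0],[0,-0.3,0],[0,-0.3,0]],"dr":[[0,0,0],[0,0,0],[0,0,0],[0,0,0],[0,0,0]]}' 0.2 40
```

```text
clock: 18.75
position: [0.5195, -0.0431, 0.1171]
ee_rot: [-0.476, -0.519, -0.482, 0.521]
contact_force: [-10.1, -2.0, 13.0]
width: 0.0145
clock: 19.25
position: [0.5226, -0.0437, 0.1169]
ee_rot: [0.479, 0.521, 0.479, -0.519]
contact_force: [-0.1, -0.3, 0.5]
width: 0.0514
```

```bash
python3 -m creep '{"delta_pos":[[-1,0,0],[-3,0,0],[-6,0,0],[-9,0,0],[-12,0,0],[-14.5,0,0],[-16,0,0],[-16.5,0,0]],"dr":[[0,0,0],[0,0,0],[0,0,0],[0,0,0],[0,0,0],[0,0,0],[0,0,0],[0,0,0]]}'
python3 - <<'E'
from h import *
for n in ("top","scene"):
  d=manip.get_image(n); np.savez(n+"7.npz",**d)
d=load("scene7")
for k in ("scene0","scene4","scene7"):
    d=load(k); w=proj(d,[*(O-.112*XA),.130])[0]; x,y=w.astype(int); m=(d["pixels"].max(2)[y-16:y+15,x-12:x+13]<50).astype(np.uint8)
    n,l,st,ce=cv2.connectedComponentsWithStats(m); print(k,[(st[i],(ce[i]+[x-12,y-16]).round(1)) for i in range(1,n) if st[i,4]>20], proj(d,[[*(O-a*XA),.130] for a in (.110,.115)]).round(1).tolist())
# handle bar line in top view
P=cloud(load("top7"));Z=P[...,2]; m=(Z>.055)&(Z<.085)&(P[...,1]<-.10)&(P[...,1]>-.2)&(abs(P[...,0]-.62)<.05); q=P[m][:,:2]
l=cv2.fitLine(q.astype(np.float32),cv2.DIST_HUBER,0,.01,.01).ravel(); print(len(q),l,q[:,1].min())
to([*(O-.105*YA),.28],-.083)
E
```

```text
clock: 20.05
position: [0.5229, -0.0442, 0.2849]
ee_rot: [0.481, 0.522, 0.477, -0.518]
contact_force: [-0.5, -0.3, -0.7]
width: 0.0513
scene0 [(array([ 9, 11,  6, 13, 69], dtype=int32), array([291.5, 193.2]))] [[292.4, 192.9], [291.8, 191.4]]
scene4 [(array([ 9, 11,  7, 13, 66], dtype=int32), array([291.6, 193.1]))] [[292.4, 192.9], [291.8, 191.4]]
scene7 [(array([ 9, 12,  7, 13, 74], dtype=int32), array([291.9, 193.7]))] [[292.4, 192.9], [291.8, 191.4]]Traceback (most recent call last):
  File "<stdin>", line 10, in <module>
cv2.error: OpenCV(4.12.0) /io/opencv/modules/imgproc/src/linefit.cpp:50: error: (-215:Assertion failed) count > 0 in function 'fitLine2D_wods'
```

```bash
python3 - <<'E'
from h import *
to([.6203,-.159,.28],-.083)
E
```

```text
at [ 0.5222 -0.0441  0.2831] shift [ 0.35 10.72 10.65] dr [ 0.001 -0.001 -0.006]
```

```bash
python3 -m creep '{"delta_pos":[[0,1,2],[0,2,4.5],[0,4,7],[0,6.5,9.5],[0.2,9,10.5],[0.3,10.5,10.65],[0.3,10.7,10.65],[0.3,10.7,10.65]],"dr":[[0,0,0],[0,0,0],[0,0,0],[0,0,0],[0,0,0],[0,0,0],[0,0,-0.006],[0,0,-0.006]]}' 0.5 60
python3 - <<'E'
from h import *
d=manip.get_image("wrist"); np.savez("w8.npz",**d); cv2.imwrite("pics/w8.png",d["pixels"])
P=cloud(d);Z=P[...,2]; m=(Z>.055)&(Z<.085)&(P[...,1]<-.105)&(P[...,1]>-.2)&(abs(P[...,0]-.62)<.05); q=P[m]
l=cv2.fitLine(q[:,:2].astype(np.float32),cv2.DIST_HUBER,0,.01,.01).ravel(); print(len(q),l,q[:,1].min(),np.median(q[:,2]))
x=l[2]+l[0]/l[1]*(-.159-l[3]); print("bar x at -.159:",x)
to([.6203,-.159,.049],-.083)
E
```

```text
clock: 20.95
position: [0.6193, -0.1587, 0.2778]
ee_rot: [-0.477, -0.519, -0.481, 0.521]
contact_force: [-0.2, -0.2, 1.0]
width: 0.064
1103 [ 0.08686924  0.9962197   0.62186754 -0.14201969] -0.18330674121619642 0.07257204496281117
bar x at -.159: 0.6203869
at [ 0.619  -0.1585  0.2784] shift [22.94  0.25  0.09] dr [ 0.001 -0.002  0.005]
```

View pics/w8.png

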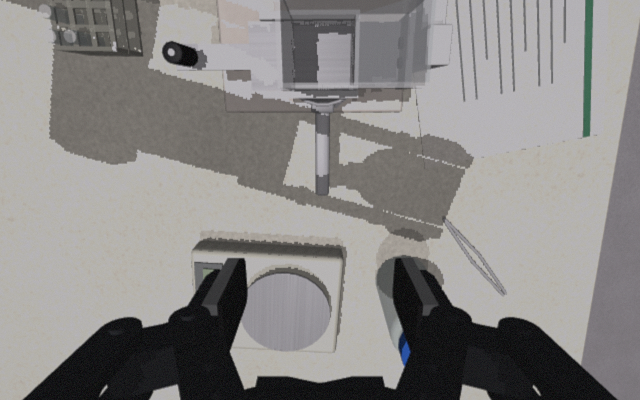

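The bar is where it was left (x 0.620, seen at column 322). Regripping it.

```bash
python3 -m creep '{"delta_pos":[[2,0.1,0],[5,0.2,0],[8.5,0.2,0],[12,0.2,0],[15.5,0.2,0],[18.5,0.2,0],[21,0.2,0],[22.5,0.2,0],[22.9,0.2,0],[22.9,0.2,0]],"dr":[[0,0,0],[0,0,0],[0,0,0],[0,0,0],[0,0,0],[0,0,0],[0,0,0],[0,0,0],[0,0,0.004],[0,0,0.004]]}' 0.5 100
python3 -m creep '{"delta_pos":[[0,0,0],[0,0,0],[0,0,0],[0,0,0],[0,0,0],[0,0,0]],"dr":[[0,0,0],[0,0,0],[0,0,0],[0,0,0],[0,0,0],[0,0,0]]}' -1 100
python3 -m creep '{"delta_pos":[[-0.2,0,0],[-0.4,0,0],[-0.6,0,0],[-0.7,0,0],[-0.7,0,0],[-0.7,0,0]],"dr":[[0,0,0],[0,0,0],[0,0,0],[0,0,0],[0,0,0],[0,0,0]]}'
python3 -c "
from h import *
t=O-.19*YA; to([*t,.056],-.083)"
```

```text
clock: 22.0
position: [0.6204, -0.1582, 0.0505]
ee_rot: [0.479, 0.521, 0.479, -0.519]
contact_force: [0.1, -0.7, -0.3]
width: 0.0642
clock: 22.6
position: [0.6215, -0.1591, 0.0511]
ee_rot: [0.48, 0.521, 0.479, -0.519]
contact_force: [-1.0, -2.4, 4.3]
width: 0.0119
clock: 23.2
position: [0.6212, -0.1587, 0.0571]
ee_rot: [0.479, 0.521, 0.479, -0.519]
contact_force: [0.1, -0.2, -3.7]
width: 0.0118
at [ 0.6212 -0.1587  0.0571] shift [ 0.1  -0.06  8.43] dr [ 0.001 -0.002 -0.001]
```

```bash
python3 -m creep '{"delta_pos":[[0,0,0.3],[0,0,1],[0,0,2],[0,0,3.1],[0,0,4.3],[0,0,5.5],[0,0,6.7],[0,0,7.7],[0,0,8.3],[0,0,8.5]],"dr":[[0,0,0],[0,0,0],[0,0,0],[0,0,0],[0,0,0],[0,0,0],[0,0,0],[0,0,0],[0,0,0],[0,0,0]]}'
python3 -m creep '{"delta_pos":[[-0.3,0,0],[-1,0,0],[-2.2,0,0],[-3.6,0,0],[-5,0,0],[-6.4,0,0],[-7.8,0,0],[-9,0,0],[-9.7,0,0],[-10,0,0]],"dr":[[0,0,0],[0,0,0],[0,0,0],[0,0,0],[0,0,0],[0,0,0],[0,0,0],[0,0,0],[0,0,0],[0,0,0]]}'
python3 - <<'E'
from h import *
for n in ("top","scene"):
  d=manip.get_image(n); np.savez(n+"9.npz",**d)
p,R=pose(); c=p[:2]-.105*R[:2,2]; zr=p[2]-.0367-.0015+.066; print(p,c,zr)
for n in ("top9","scene9"): print(n,rim(cloud(load(n)),c,zr))
d=load("top9");P=cloud(d);Z=P[...,2]
m=(np.hypot(P[...,0]-c[0],P[...,1]-c[1])<.052)&(Z>zr-.015)&(Z<zr+.012)
k=max(cv2.findContours(m.astype(np.uint8),0,cv2.CHAIN_APPROX_NONE)[0],key=cv2.contourArea)[:,0]
W=np.array([ray(d,u,v,zr) for u,v in k])[:,:2]; W=W[W[:,1]>c[1]-.02]
A=np.c_[W,np.ones(len(W))]; s=np.linalg.lstsq(A,(W**2).sum(1),rcond=None)[0]; ce=s[:2]/2; print("cup",ce,np.sqrt(s[2]+ce@ce))
pan=np.array([.5619,-.3315]); t=p[:2]+pan-ce; to([*t,.140],-.083)
a=cv2.resize(d["pixels"][140:250,300:420],None,fx=3.3,fy=3.3,interpolation=cv2.INTER_CUBIC)
b=cv2.resize(load("scene9")["pixels"][150:290,200:330],None,fx=2.6,fy=2.6,interpolation=cv2.INTER_CUBIC)
cv2.imwrite("pics/a9.png",np.hstack([a[:360],b[:360]]))
E
```

```text
clock: 24.2
position: [0.6136, -0.245, 0.0565]
ee_rot: [0.479, 0.52, 0.479, -0.52]
contact_force: [0.4, -0.0, -3.5]
width: 0.012
clock: 25.2
position: [0.6145, -0.2438, 0.1584]
ee_rot: [0.48, 0.521, 0.479, -0.519]
contact_force: [-0.4, -0.7, -2.1]
width: 0.0119
[ 0.61418125 -0.24365867  0.15748655] [ 0.62278296 -0.13901171] 0.1852865467985501
top9 (104, array([ 0.00852857, -0.00406616,  0.18134911]), np.float64(-0.0395235503218249), np.float64(0.03531752603081152))
scene9 (79, array([-0.01143044,  0.0230261 ,  0.18114114]), np.float64(-0.03914176336124564), np.float64(0.036844879040350005))
cup [ 0.62260902 -0.1379935 ] 0.03868941929507617
at [ 0.6142 -0.2437  0.1575] shift [ 1.71 -4.47 19.79] dr [ 0.001 -0.001 -0.002]
```

View pics/a9.png

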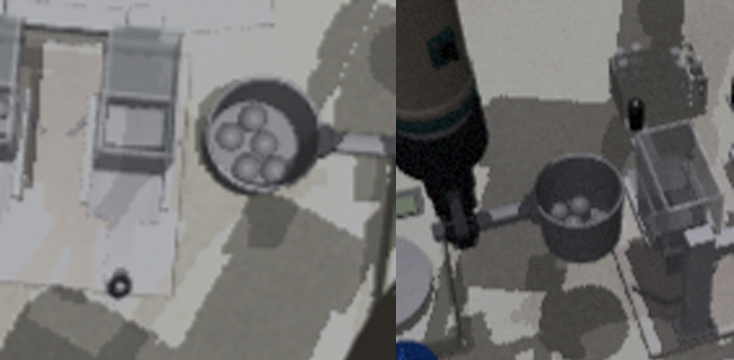

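The cup shows all five balls and is level (about (262,135) in the crop). I'll carry it to the pan.

```bash
python3 -m creep '{"delta_pos":[[0,-0.3,0.5],[0,-1,2],[0,-1.8,4.2],[0,-2.6,7],[0,-3.3,10],[0,-3.9,13],[0,-4.3,16],[0,-4.5,18.4],[0,-4.5,19.5],[0,-4.5,19.8]],"dr":[[0,0,0],[0,0,0],[0,0,0],[0,0,0],[0,0,0],[0,0,0],[0,0,0],[0,0,0],[0,0,0],[0,0,0]]}'
python3 -m creep '{"delta_pos":[[0.5,0,0],[1.5,0,0],[2.6,0,0],[3.6,0,0],[4.3,0,0],[4.6,0,0],[4.7,0,0],[4.7,0,0]],"dr":[[0,0,0],[0,0,0],[0,0,0],[0,0,0],[0,0,0],[0,0,0],[0,0,0],[0,0,0]]}'
python3 - <<'E'
from h import *
d=manip.get_image("top"); np.savez("top10.npz",**d)
p,R=pose(); c=p[:2]-.106*R[:2,2]; zr=p[2]-.0387+.066; P=cloud(d);Z=P[...,2];print(p,c,zr,rim(P,c,zr))
m=(np.hypot(P[...,0]-c[0],P[...,1]-c[1])<.052)&(Z>zr-.02)&(Z<zr+.012)
k=max(cv2.findContours(m.astype(np.uint8),0,cv2.CHAIN_APPROX_NONE)[0],key=cv2.contourArea)[:,0]
W=np.array([ray(d,u,v,zr) for u,v in k])[:,:2]; W=W[W[:,1]>c[1]-.02]
A=np.c_[W,np.ones(len(W))]; s=np.linalg.lstsq(A,(W**2).sum(1),rcond=None)[0]; ce=s[:2]/2; print("cup",ce,np.sqrt(s[2]+ce@ce))
pan=np.array([.5619,-.3315]); to([*(p[:2]+pan-ce),.0965],-.083)
E
```

```text
clock: 26.3
position: [0.5526, -0.4388, 0.1563]
ee_rot: [0.479, 0.521, 0.479, -0.52]
contact_force: [-0.6, 1.2, -2.4]
width: 0.0118
clock: 27.1
position: [0.5534, -0.4373, 0.11]
ee_rot: [0.479, 0.521, 0.479, -0.519]
contact_force: [0.5, -0.2, -2.9]
width: 0.0118
[ 0.55343688 -0.43741716  0.11027215] [ 0.56212074 -0.33177353] 0.13757215360177832 (91, array([ 0.004605  , -0.01111019,  0.13270951]), np.float64(-0.038937614264899445), np.float64(0.03775027333458155))
cup [ 0.56182374 -0.32819141] 0.03886438559355953
at [ 0.5534 -0.4374  0.1103] shift [1.38 0.03 0.33] dr [ 0.001 -0.001 -0.002]
```

```bash
python3 -m creep '{"delta_pos":[[0.2,0,0.1],[0.5,0,0.2],[0.8,0,0.2],[1,0,0.2],[1.15,0,0.2],[1.2,0,0.2],[1.2,0,0.2]],"dr":[[0,0,0],[0,0,0],[0,0,0],[0,0,0],[0,0,0],[0,0,0],[0,0,0]]}'
python3 -m creep '{"delta_pos":[[0.05,0,0],[0.1,0,0],[0.15,0,0],[0.2,0,0],[0.2,0,0]],"dr":[[0,0,0],[0,0,0],[0,0,0],[0,0,0],[0,0,0]]}'
```

```text
clock: 27.85
position: [0.5531, -0.4391, 0.0977]
ee_rot: [0.479, 0.521, 0.479, -0.519]
contact_force: [0.2, 1.0, -3.0]
width: 0.0119
clock: 28.35
position: [0.5532, -0.4396, 0.0962]
ee_rot: [0.479, 0.521, 0.479, -0.519]
contact_force: [-0.8, -1.6, -1.0]
width: 0.012
```

```bash
python3 -m creep '{"delta_pos":[[0.05,0,0],[0.1,0,0],[0.1,0,0],[0.1,0,0]],"dr":[[0,0,0],[0,0,0],[0,0,0],[0,0,0]]}'
```

```text
clock: 28.75
position: [0.5533, -0.4397, 0.0956]
ee_rot: [0.48, 0.521, 0.478, -0.519]
contact_force: [-1.3, -1.9, 3.0]
width: 0.0121
```

Fully supported on the pan. I'll release and rise.

```bash
python3 -m creep '{"delta_pos":[[0,0,0],[0,0,0],[0,0,0],[0,0,0],[0,0,0],[0,0,0]],"dr":[[0,0,0],[0,0,0],[0,0,0],[0,0,0],[0,0,0],[0,0,0]]}' 0.2
python3 -m creep '{"delta_pos":[[-0.7,0,0],[-2,0,0],[-4.5,0,0],[-7.5,0,0],[-10.5,0,0],[-13.5,0,0],[-16,0,0],[-17,0,0],[-17,0,0]],"dr":[[0,0,0],[0,0,0],[0,0,0],[0,0,0],[0,0,0],[0,0,0],[0,0,0],[0,0,0],[0,0,0]]}'
python3 - <<'E'
from h import *
for n in ("top","scene"):
  d=manip.get_image(n); np.savez(n+"11.npz",**d)
d=load("top11");P=cloud(d);Z=P[...,2];c=np.array([.562,-.332]);zr=.122
for n in ("top11","scene11"): print(n,rim(cloud(load(n)),c,zr))
m=(np.hypot(P[...,0]-c[0],P[...,1]-c[1])<.052)&(Z>.1)&(Z<.135)
k=max(cv2.findContours(m.astype(np.uint8),0,cv2.CHAIN_APPROX_NONE)[0],key=cv2.contourArea)[:,0]
W=np.array([ray(d,u,v,zr) for u,v in k])[:,:2]; W=W[W[:,1]>c[1]-.02]
A=np.c_[W,np.ones(len(W))]; s=np.linalg.lstsq(A,(W**2).sum(1),rcond=None)[0]; ce=s[:2]/2; print("cup",ce,np.sqrt(s[2]+ce@ce))
for k in ("scene0","scene7","scene11"):
    e=load(k); x,y=proj(e,[*(O-.112*XA),.130])[0].astype(int); mm=(e["pixels"].max(2)[y-16:y+15,x-12:x+13]<50).astype(np.uint8)
    n,l,st,cc=cv2.connectedComponentsWithStats(mm); print(k,[(cc[i]+[x-12,y-16]).round(1) for i in range(1,n) if st[i,4]>20])
a=cv2.resize(d["pixels"][120:280,260:500],None,fx=1.9,fy=2.4,interpolation=cv2.INTER_CUBIC)
b=cv2.resize(load("scene11")["pixels"][170:330,140:360],None,fx=1.5,fy=2.4,interpolation=cv2.INTER_CUBIC)
cv2.imwrite("pics/a11.png",np.hstack([a,b])); print(manip.get_state()["contact_force"],pose()[0])
E
```

```text
clock: 29.35
position: [0.5531, -0.439, 0.0948]
ee_rot: [0.479, 0.521, 0.479, -0.519]
contact_force: [-0.1, 0.1, -0.1]
width: 0.0516
clock: 30.25
position: [0.5533, -0.44, 0.2675]
ee_rot: [0.481, 0.521, 0.477, -0.519]
contact_force: [-0.3, 0.0, -0.3]
width: 0.0512
top11 (53, array([ 0.00721501, -0.02063106,  0.11899613]), np.float64(-0.03729705056163471), np.float64(0.03747746975992194))
scene11 (58, array([-0.03842743, -0.01228903,  0.11866025]), np.float64(-0.03640108520443112), np.float64(0.03722457189184176))
cup [ 0.56159708 -0.33014126] 0.03870755989383434
scene0 [array([291.5, 193.2])]
scene7 [array([291.9, 193.7])]
scene11 [array([291.9, 193.9])]
[ 0.69527929  0.06334648 -0.27012942] [ 0.55235294 -0.43905147  0.26400539]
```

View pics/a11.png

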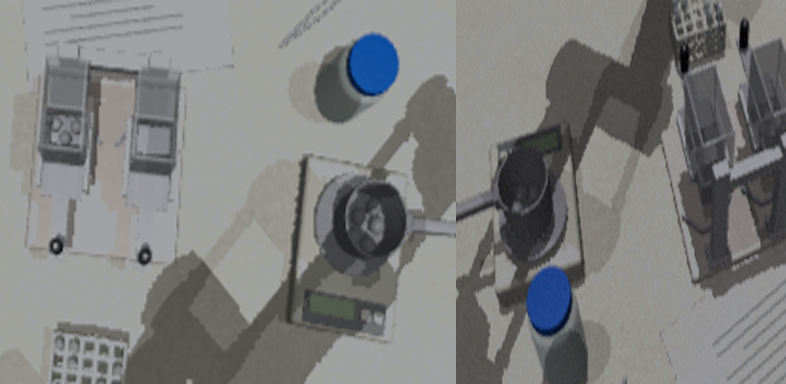

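```bash
python3 - <<'E'
from h import *
d=load("scene11");P=cloud(d);Z=P[...,2]
c=np.array([.5617,-.331])
# visible pan ring: points at pan height
r=np.hypot(P[...,0]-c[0],P[...,1]-c[1])
for n in ("scene11","top11"):
    Q=cloud(load(n)); m=(abs(Q[...,2]-.0555)<.006)&(np.hypot(Q[...,0]-c[0],Q[...,1]-c[1])<.075); q=Q[m]; print(n,len(q),q.min(0).round(3),q.max(0).round(3))
# cup wall points mid-height on camera side: distance from axis should be ~37.5 at z .07-.11
m=(Z>.075)&(Z<.11)&(r<.06)&(P[...,0]>c[0]+.01); q=P[m]
f=q[:,:2]; A=np.c_[f,np.ones(len(f))]; s=np.linalg.lstsq(A,(f**2).sum(1),rcond=None)[0]; ce=s[:2]/2; print("wall fit",ce,np.sqrt(s[2]+ce@ce),len(f))
E
```

```text
scene11 589 [ 0.521 -0.387  0.052] [ 0.617 -0.278  0.061]
top11 721 [ 0.508 -0.372  0.05 ] [ 0.616 -0.278  0.061]
wall fit [ 0.56141498 -0.33533298] 0.03759252562907904 224
```

```bash
python3 -c "
from rig import manip
print(manip.sign_off())"
```

```text
the job is handed in; nothing more can be done
None
```

The job is done and handed in at about 30 s on the robot's clock (limit 72 s). `sign_off()` gives no verdict, so I can't say how it was judged.

**What I did:** I carried the cup by its handle to the coarse hopper (the -y side), stood it under the outlet with the handle to the side, and let go. I pulled the shutter out by about 47 mm, and all five larger balls dropped into the cup. I then pushed the shutter against its stop, took the cup out sideways, set it on the pan and released it.

**Last checks:**
- **Cup position:** two camera fits put the cup at (0.5616, -0.3301) and (0.5614, -0.3353), against a measured pan centre of about (0.562, -0.332). It is within 4 mm of centre either way (limit 20 mm).
- **Balls:** all five were clearly visible in the cup while I carried it, and the coarse hopper is empty. I did not recount them on the pan.
- **Coarse shutter:** the knob stopped at x = 0.519 with the push force rising to about 10 N. The expected home position was 0.520, and the final picture shows it still there.
- **Other items:** by eye, the final picture shows the fine hopper still shut with its balls and the bottle and rack in place. The cylinder was not in the last crop, though the arm never worked near it.
- **Robot:** nothing is touching it, and the set-down forces stayed at a few newtons.

**Readings that disagreed:**
- **Tilt:** the last rim readings gave about 0.02 rad from the top camera and 0.04 rad from the scene camera, from only 50–60 noisy points each (limit 0.05 rad). The cup looks upright in the pictures. With the cup held after the first lift, a wrist-camera fit over half the rim gave 0.07–0.08 rad. The other cameras gave about 0.02 rad or less, and I trusted those.
- **Rim height:** it reads about 3 mm low in depth in every view, which I put down to sensor bias.

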